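Shut and lock the green tin cabinet

TASK

The green tin cabinet lies on its back on the shelf with its door a little ajar. With the fingertips press the door down flush, then push the three push locks on its front rail fully home in this order: first the long bar, then the square one, and last the round one with the keyhole, not pushing any before its turn. Only press: do not lift the door open, and leave the loose hardware lying where it is.

Things in the scene. Friction and masses are not known exactly. Their poses are not given: they have to be found in the camera images.
- cabinet: Fixed shallow cabinet of green-painted tin lying on its back, 240 (x) x 280 (y) x 70 mm high. Origin at the centre of its underside; x points from the lock rail (near, -x side) to the door hinge (far, +x side), z up. The flat lock rail is the strip x = -120 to -50 mm, its top 70 mm above the underside. The door covers x = -48 to +115 mm and when shut its top is level with the rail.
- door (a joint): Opening angle of the tin door in rad: 0 is shut and flush, it starts ajar at 0.14 to 0.28. The hinge axis runs along the cabinet's y at cabinet x = 115 mm, z = 64 mm; the free edge (next to the rail) lifts. The stiff hinge stays where it is left; 1 to 4 N down near the free edge shuts it; it stops at 0.
- door_press (a point): Point on the upper face of the green door (163 x 270 x 6 mm), in the middle of its width and 20 mm in from its free edge; moves with the door. Shut, it is at cabinet (-28, 0, 70) mm.
- bar_top (a point): Centre of the top of the long bar push lock: zinc head 16 (cabinet x) x 44 (cabinet y) x 8 mm. The three push locks stand in a row on the rail, at cabinet x = -85 mm, y = -85, 0 and +85 mm, in any arrangement. Every head's top is 22 mm above the rail when out and 14 mm when home; each sits in a dark collar 5 mm high (this one 26 x 52 mm). z up, x and y as the cabinet.
- bar (a joint): Travel of the bar push lock in m: 0 out, 0.008 fully home (straight down). No spring: 3 N of friction (more when pushed fast), and it stays where it is left.
- square_top (a point): Centre of the top of the square push lock: zinc head 26 x 26 x 8 mm, collar 36 x 36 mm; same heights as the bar.
- square (a joint): Travel of the square push lock in m: 0 out, 0.008 fully home. Same friction, stays where it is left.
- camlock_top (a point): Centre of the top of the round push lock with a dark keyhole mark: zinc head 28 mm across, 8 mm thick, round collar 40 mm across; same heights as the bar.
- camlock (a joint): Travel of the round push lock in m: 0 out, 0.008 fully home. Same friction, stays where it is left.
- padlock: Loose chrome padlock lying flat on the shelf beside the cabinet, 78 x 42 x 20 mm, shackle along its +x; origin at the underside of its 44 x 42 mm case. To be left alone.
- hinge_a: Loose galvanized butt hinge lying open on the shelf beside the cabinet, 59 x 70 mm, leaves 4 mm and knuckle 10 mm high; origin under its centre. To be left alone.
- hinge_b: Second loose butt hinge, the same as hinge_a. To be left alone.
- escutcheon: Loose squat bronze keyhole escutcheon lying on the shelf beside the cabinet, 48 mm across, 11 mm high; origin under its centre. To be left alone.

How it is judged:
By the outcome, as a careful person would: the job done as asked, in the order asked, and still so for the second after the job is handed in, with the robot touching nothing.
It also fails if it takes over 48 s, if anything falls off the work surface, if the arm or the gripper's body presses on something with over 40 N, if the wrist force passes 120 N, or if a joint passes its speed limit or range.

ROBOT

A 7-joint arm with a two-finger parallel gripper is mounted at the origin on the work surface. World frame = base frame: x ahead of the robot, y to its left, z up, the work surface at z = 0. Lengths are in m, angles in rad, forces in N, time in s.
With the tool pointing down it reaches from about 0.425 to 0.95 m from the base axis. Payload 16.7 kg.
Tool frame: the origin (TCP) lies on the centre line of the jaws, within the pads' length; the fingertips stand 22 mm ahead of it and the grasp point (between the pads) lies 3 mm ahead of it; z points along the fingers, y is the line along which they close (so a half turn about z gives the same grasp; the last joint's range is limited). The gripper opens to 94 mm and grips with 3 to 60 N. Pads are 16 mm wide; open, the fingers measure 119 mm over their backs; the gripper's body (75 mm by 177 mm) begins 78 mm behind the grasp point.
Start: joints at [1.107, 0.426, 0.074, 1.606, -0.034, 1.111, -0.067], TCP at [0.208, -0.642, 0.227] pointing down, gripper open.
Joint ranges: [-2.85, 2.85], [-0.5, 2.14], [-1.23, 1.37], [0.21, 2.46], [-1.02, 4.16], [0.16, 2.05], [-2.73, 2.73]. Speed limits (rad/s): [1.89, 1.89, 2.39, 2.39, 3.01, 3.01, 3.01].

INTERFACE

Orientations are given as a unit quaternion [w, x, y, z].
In Python, from workcell import sense, snapshot, hand_in gives the robot as it stands.
- The arm moves only by the shell command python3 -m jog 'ROWS' [FORCE]. ROWS is JSON, a list of rows, each a list of 5 numbers: the shift along the tool's x, y, z in m, then the turn about the tool's z in units of 6 degrees (1.0 is 6 degrees), then the finger opening in m, from 0 to 0.094. In form: [[tx, ty, tz, spin, hand], ...]. A call has 1 to 20 rows; each row shifts and turns the commanded pose from where the row before left it, along the tool's axes as they then stand; what a row does not reach is not made up. A row lasts 1/12 s, in which the tool goes at most 41.7 mm and 7.16 degrees, less where a joint would pass 70% of its speed; a pose out of reach is approached as far as the arm can. A call with a gripper value outside its range is refused whole. The fingers move at their own pace and stop on an object; FORCE is the grip in N (left out, the last holds). Time passes only in rows, so rows that do not move let the fingers close. It gives the time, the measured TCP pose, the force, the opening and the grip force at its end, in the units of the state.
- sense(): the state, without advancing time (a new reading comes with each control period).
- snapshot(name): name is "scene" or "side" or "wrist"; returns a dict with "frame" (480x640x3 uint8, red, green, blue), "K" (3x3 intrinsics, pixels), "origin" and "attitude" of the camera in the world. Camera axes: x right, y down, z forward; pixel columns grow to the right and rows downward; lengths in m; the calibration is good to about 2 mm. A picture is of the moment at which its call begins. There is no depth.
- hand_in(): hands the job in; it is judged then, once.
The state is a dict: "clock": time; "joint_pos": joint angles; "joint_velocities": joint speeds; "joint_efforts": joint torques, N m; "tool_pos": TCP position; "ee_rot": TCP orientation; "wrist_force": force on the tool from outside, world axes, zero at the start; "wrist_torque": the same for the moment, N m; "grip_width": opening from 0.0 (shut) to 1.0 (fully open); "grip_force": force on a finger pad.
Only numpy, scipy, OpenCV 4.12 (cv2) and the standard library are available. Lean on these libraries where they do the work, as an engineer would, in place of code of your own. Each camera call takes 0.05 s, during which the arm holds its last target. There are 200 camera calls.

## Working session

There is one attempt and no reset: what is moved stays moved. The work goes in short steps, Python scripts to look and compute and a shell command to move; the robot and the scene stay as the last step left them, time stands still between calls to the robot, and variables do not carry over. Pictures are saved under pics/ and viewed, at most 10 in all, crops included, and the job is handed in when it is done.

```bash
mkdir -p pics; ls; python3 - <<'E'
from workcell import sense, snapshot
import cv2, numpy as np
s=sense(); print({k:np.round(v,4).tolist() for k,v in s.items()})
for n in ("scene","side"):
    d=snapshot(n); cv2.imwrite(f"pics/{n}0.png",d["frame"][:,:,::-1]); np.savez(f"pics/{n}0.npz",**d)
    print(n,d["K"],d["origin"],d["attitude"])
E
```

```text
pics
{'clock': 0.0, 'joint_pos': [1.1075, 0.4267, 0.0739, 1.6066, -0.0341, 1.1108, -0.0671], 'joint_velocities': [0.0005, 0.0002, 0.0012, 0.0011, -0.0016, -0.0006, 0.0003], 'joint_efforts': [-0.0001, -93.5844, 3.6663, -45.4191, -0.0488, 0.0203, 0.0003], 'tool_pos': [0.2082, -0.6417, 0.2268], 'ee_rot': [-0.0006, 0.9877, 0.1562, -0.0002], 'wrist_force': [-0.4709, -0.2419, -0.4166], 'wrist_torque': [0.0318, 0.0359, -0.0132], 'grip_force': 0.0, 'grip_width': 1.0049}
scene [[492.1330698    0.         315.60905431]
 [  0.         492.1330698  236.58065639]
 [  0.           0.           1.        ]] [0.95520891 0.39050052 0.83512046] [-0.11212625  0.35147641  0.89141772 -0.26318526]
side [[564.25847843   0.         325.65441848]
 [  0.         564.25847843 231.6882118 ]
 [  0.           0.           1.        ]] [ 0.12013161 -0.46595202  0.71563745] [-0.37396025  0.8497278  -0.34368088  0.14142085]
```

View pics/scene0.png

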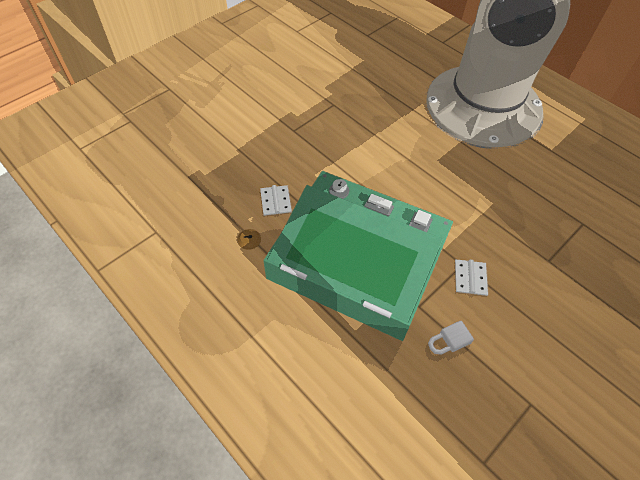

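View pics/side0.png

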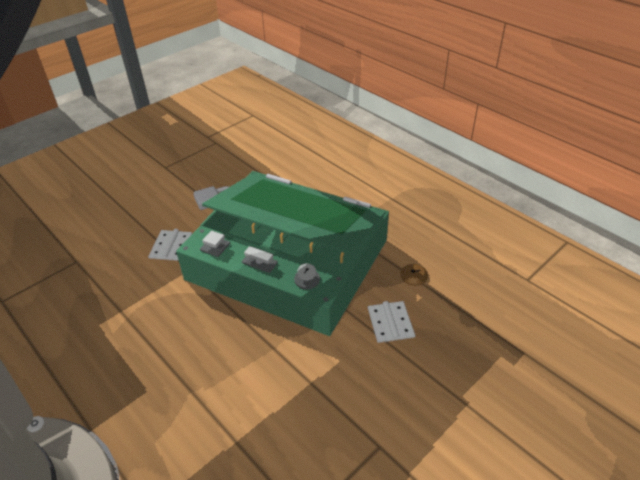

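The scene view shows the round lock at about (339,186), the bar at (379,203) and the square at (422,219). The side view has them at (307,273), (258,257) and (213,240), with the door ajar. I'll take enlarged crops to get accurate pixels.

```bash
python3 - <<'E'
import cv2, numpy as np
a=cv2.imread("pics/scene0.png")[160:350,255:465]; b=cv2.imread("pics/side0.png")[165:340,170:400]
cv2.imwrite("pics/c1.png",cv2.resize(a,None,fx=3,fy=3,interpolation=cv2.INTER_CUBIC))
cv2.imwrite("pics/c2.png",cv2.resize(b,None,fx=3,fy=3,interpolation=cv2.INTER_CUBIC))
E
```

```text
(no output)
```

View pics/c1.png

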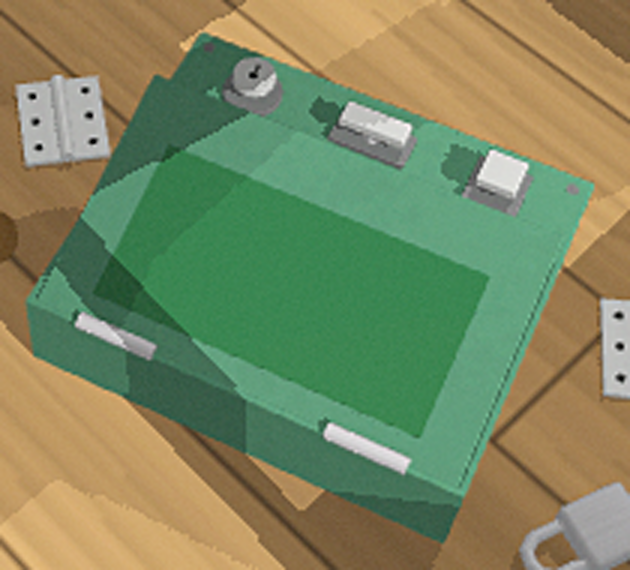

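View pics/c2.png

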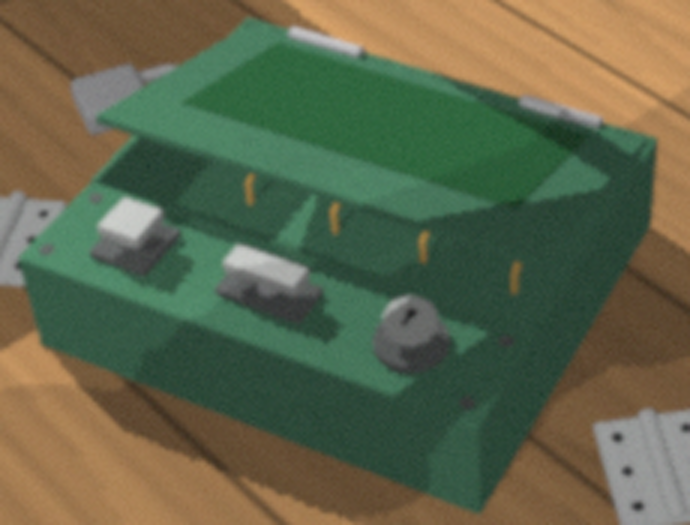

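```bash
cat > fit.py <<'E'
import numpy as np
from scipy.optimize import least_squares
from scipy.spatial.transform import Rotation as R
S=np.load("pics/scene0.npz"); D=np.load("pics/side0.npz")
def proj(c,P):
    q=R.from_quat(np.roll(c["attitude"],-1)); p=q.inv().apply(P-c["origin"])@c["K"].T
    return p[:,:2]/p[:,2:]
H=92
A=[(254,75,-85,-85,H),(376,123,-85,0,H),(503,173,-85,85,H),(203,33,-120,-140,70),(593,185,-120,140,70),(463,492,120,140,70),(28,300,120,-140,70),(445,543,120,140,0)]
B=[(408,315,-85,-85,H),(266,266,-85,0,H),(131,222,-85,85,H),(22,260,-120,140,70),(480,510,-120,-140,0),(42,345,-120,140,0),(655,138,120,-140,70),(250,18,120,140,70)]
A=np.array(A,float);B=np.array(B,float)
ua=A[:,:2]/3+[255-.33,160-.33]; ub=B[:,:2]/3+[170-.33,165-.33]
def door(a,y):
    x,z=-163,6
    return [115+x*np.cos(a)+z*np.sin(a), y, 64-x*np.sin(a)+z*np.cos(a)]
da=np.array([[158,75]])/3+[254.67,159.67]; db=np.array([[98,122]])/3+[169.67,164.67]
def W(p,P): return R.from_euler('z',p[3]).apply(np.array(P)/1000)+p[:3]
def res(p):
    return np.r_[proj(S,W(p,A[:,2:]))-ua, proj(D,W(p,B[:,2:]))-ub,
      proj(S,W(p,[door(p[4],-135)]))-da, proj(D,W(p,[door(p[4],135)]))-db].ravel()
def tri(i,j):  # free triangulation as a check
    return least_squares(lambda X:np.r_[proj(S,X[None])[0]-ua[i],proj(D,X[None])[0]-ub[j]],[.6,0,.1]).x
if __name__=="__main__":
    best=min((least_squares(res,[.6,0,0,t,.2],loss='soft_l1') for t in (-2,-1,0,1,2,3)),key=lambda r:r.cost)
    p=best.x; print(best.cost,p.round(4)); print(res(p).reshape(-1,2).round(1).tolist())
    for n,i in (("cam",0),("bar",1),("sq",2)): print(n,W(p,A[i:i+1,2:]).round(4),tri(i,i).round(4))
    print("press",W(p,[door(p[4],0)]),W(p,[[-28,0,70]]))
E
python3 fit.py
```

```text
9.98181118911506 [ 0.5465  0.0957 -0.0006  0.3541  0.2444]
[[-0.1, -0.1], [-0.3, -0.3], [-0.4, -0.4], [-0.9, -0.7], [0.8, -0.3], [0.1, 2.3], [-1.1, 0.7], [-0.7, 0.9], [0.6, 0.6], [-0.2, 0.0], [-0.4, -1.1], [-2.2, -0.5], [-0.1, 2.1], [-0.8, 0.1], [0.9, 0.4], [-1.1, 0.0], [-1.2, 0.5], [-1.0, -0.1]]
cam [[ 0.4963 -0.0135  0.0914]] [ 0.4964 -0.0126  0.0919]
bar [[0.4668 0.0662 0.0914]] [0.4671 0.0666 0.0911]
sq [[0.4373 0.146  0.0914]] [0.4369 0.1459 0.0894]
press [[0.50743201 0.08125299 0.10869087]] [[0.52028707 0.0860053  0.06943128]]
```

```bash
python3 -m jog '[[0.02,-0.023,0,0,0],[0.02,-0.023,0,0,0],[0.02,-0.023,0,0,0],[0.02,-0.023,0,0,0],[0.02,-0.023,0,0,0],[0.02,-0.023,0,0,0],[0.02,-0.023,0,0,0],[0.02,-0.023,0,0,0],[0.02,-0.023,0,0,0],[0.02,-0.023,0,0,0],[0.02,-0.023,0,0,0],[0.02,-0.023,0,0,0],[0.02,-0.023,0,0,0],[0.02,-0.023,0,0,0],[0.02,-0.023,0,0,0],[0.02,-0.023,0,0,0],[0.02,-0.023,0,0,0],[0.02,-0.023,0,0,0]]' 10
```

```text
clock: 1.6
tool_pos: [0.4231, -0.1357, 0.2275]
ee_rot: [0.0, 0.988, 0.156, -0.0]
wrist_force: [1.0, -0.7, -0.9]
grip_width: 0.01
grip_force: 0.0
```

```bash
cat > go.py <<'E'
import sys, numpy as np
from scipy.spatial.transform import Rotation as R
from workcell import sense
s=sense(); T=np.array([float(v) for v in sys.argv[1:4]])
print(R.from_quat(np.roll(s["ee_rot"],-1)).inv().apply(T-s["tool_pos"]).round(4), s["tool_pos"].__class__, np.round(s["tool_pos"],4), np.round(s["wrist_force"],1), round(s["clock"],2))
E
python3 go.py 0.520 0.086 0.16
```

```text
[ 0.1606 -0.181   0.0674] <class 'numpy.ndarray'> [ 0.4231 -0.1357  0.2275] [ 1.  -0.7 -0.9] 1.6
```

```bash
python3 -m jog '[[0.02,-0.0226,0,0,0],[0.02,-0.0226,0,0,0],[0.02,-0.0226,0,0,0],[0.02,-0.0226,0,0,0],[0.02,-0.0226,0,0,0],[0.02,-0.0226,0,0,0],[0.02,-0.0226,0,0,0],[0.02,-0.0226,0,0,0],[0,0,0.02,0,0],[0,0,0.02,0,0],[0,0,0.02,0,0],[0,0,0.007,0,0],[0,0,0,0,0],[0,0,0,0,0]]' && python3 go.py 0.520 0.086 0.0914
python3 - <<'E'
from workcell import snapshot
import cv2, numpy as np
d=snapshot("wrist"); s=snapshot("scene"); print(np.round(d["origin"],4))
np.savez("pics/wrist1.npz",**d)
cv2.imwrite("pics/w1.png",np.hstack([cv2.resize(d["frame"],(400,300)),cv2.resize(s["frame"][120:360,200:520],(400,300))])[:,:,::-1])
E
```

```text
clock: 2.77
tool_pos: [0.5195, 0.0843, 0.1609]
ee_rot: [-0.0, 0.988, 0.156, -0.0]
wrist_force: [0.7, -0.4, -0.1]
grip_width: 0.008
grip_force: 0.0
[ 0.0011 -0.0015  0.0695] <class 'numpy.ndarray'> [0.5195 0.0843 0.1609] [ 0.7 -0.4 -0.1] 2.77
[0.5866 0.1062 0.3187]
```

View pics/w1.png

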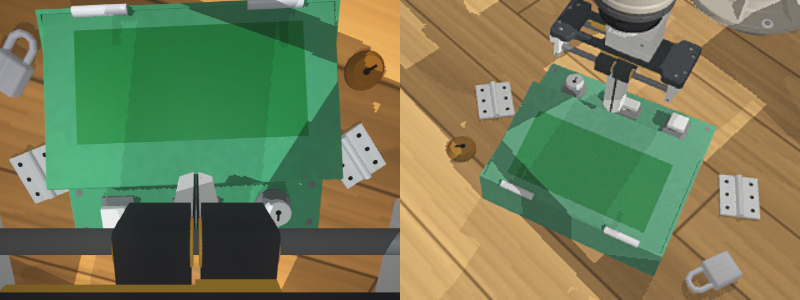

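The wrist view (left) shows the closed fingertips at (195,175), over the door just inside its free edge. The round lock is at right (275,213) and the square at left (115,210). Now I'll press the door down.

```bash
python3 -m jog '[[0.005,-0.001,0.006,0,0],[0,0,0.006,0,0],[0,0,0.006,0,0],[0,0,0.005,0,0],[0,0,0.005,0,0],[0,0,0.005,0,0],[0,0,0.005,0,0],[0,0,0.005,0,0],[0,0,0.005,0,0],[0,0,0.005,0,0],[0,0,0.005,0,0],[0,0,0.005,0,0],[0,0,0.003,0,0],[0,0,0,0,0]]' && python3 go.py 0.525 0.088 0.0914
```

```text
clock: 4.03
tool_pos: [0.5235, 0.0867, 0.0938]
ee_rot: [-0.0, 0.988, 0.156, -0.0]
wrist_force: [0.3, -0.1, -0.6]
grip_width: 0.007
grip_force: 0.0
[ 0.0018 -0.0008  0.0024] <class 'numpy.ndarray'> [0.5235 0.0867 0.0938] [ 0.3 -0.1 -0.6] 4.03
```

```bash
python3 -m jog '[[0,0,0.002,0,0],[0,0,0.001,0,0],[0,0,0.001,0,0]]'; python3 -m jog '[[0,0,0.001,0,0],[0,0,0.001,0,0],[0,0,0.0,0,0]]'
```

```text
clock: 4.28
tool_pos: [0.5242, 0.0869, 0.0918]
ee_rot: [0.0, 0.988, 0.156, 0.0]
wrist_force: [-13.5, -2.8, 42.6]
grip_width: 0.009
grip_force: 21.4
clock: 4.53
tool_pos: [0.5243, 0.0869, 0.0915]
ee_rot: [0.001, 0.988, 0.156, 0.001]
wrist_force: [-21.9, -4.4, 60.7]
grip_width: 0.007
grip_force: 30.4
```

```bash
python3 -m jog '[[0,0,-0.003,0,0],[0,0,-0.01,0,0],[0,0,-0.02,0,0],[0,0,-0.02,0,0],[0,0,0,0,0]]'; python3 go.py 0.467 0.0665 0.125
python3 - <<'E'
from workcell import snapshot
import cv2, numpy as np
s=snapshot("side")["frame"]
cv2.imwrite("pics/s2.png",cv2.resize(s[150:350,160:420],None,fx=3,fy=3)[:,:,::-1])
E
```

```text
clock: 4.95
tool_pos: [0.5256, 0.0873, 0.1452]
ee_rot: [-0.0, 0.988, 0.156, 0.002]
wrist_force: [1.0, 0.1, 0.6]
grip_width: 0.005
grip_force: 0.0
[-0.0623  0.0017  0.0199] <class 'numpy.ndarray'> [0.5256 0.0873 0.1452] [1.  0.1 0.6] 4.95
```

View pics/s2.png

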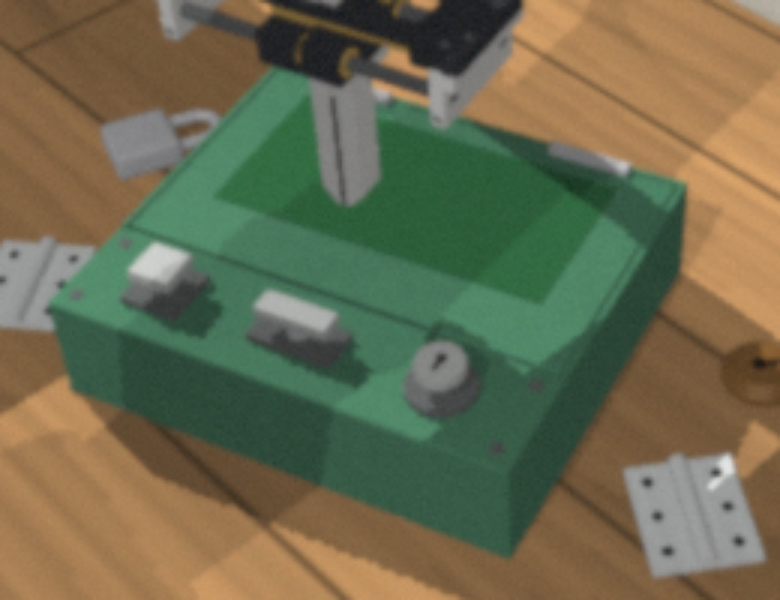

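The door is now flush: its free-edge seam runs level with the rail from (133,225) to (530,365). All three locks are still out. The bar is next.

```bash
python3 -m jog '[[-0.02,0.0006,0,0,0],[-0.02,0.0006,0,0,0],[-0.02,0.0005,0,0,0],[-0.0023,0,0,0,0],[0,0,0.01,0,0],[0,0,0.01,0,0],[0,0,0,0,0]]'; python3 go.py 0.467 0.0665 0.1054
```

```text
clock: 5.58
tool_pos: [0.4647, 0.0659, 0.1193]
ee_rot: [-0.0, 0.988, 0.156, -0.001]
wrist_force: [-0.8, 0.1, -0.1]
grip_width: 0.006
grip_force: 0.0
[0.0024 0.0002 0.0139] <class 'numpy.ndarray'> [0.4647 0.0659 0.1193] [-0.8  0.1 -0.1] 5.58
```

```bash
python3 -m jog '[[0.0024,0,0.002,0,0],[0,0,0.002,0,0],[0,0,0.002,0,0],[0,0,0.002,0,0],[0,0,0.002,0,0],[0,0,0.002,0,0],[0,0,0.001,0,0],[0,0,0,0,0]]'; python3 -m jog '[[0,0,0.001,0,0],[0,0,0.001,0,0],[0,0,0,0,0]]'
```

```text
clock: 6.25
tool_pos: [0.4674, 0.0666, 0.1084]
ee_rot: [-0.0, 0.988, 0.156, -0.0]
wrist_force: [-0.3, 0.1, -0.2]
grip_width: 0.008
grip_force: 0.0
clock: 6.5
tool_pos: [0.4673, 0.0666, 0.1064]
ee_rot: [-0.0, 0.988, 0.156, -0.0]
wrist_force: [-0.6, -0.5, 1.0]
grip_width: 0.006
grip_force: 0.0
```

```bash
python3 -m jog '[[0,0,0.001,0,0],[0,0,0.001,0,0],[0,0,0,0,0]]'; python3 -m jog '[[0,0,0.001,0,0],[0,0,0.001,0,0],[0,0,0,0,0]]'
```

```text
clock: 6.75
tool_pos: [0.4676, 0.0666, 0.1058]
ee_rot: [0.0, 0.988, 0.156, 0.0]
wrist_force: [-10.4, -0.9, 35.4]
grip_width: 0.003
grip_force: 18.0
clock: 7.0
tool_pos: [0.468, 0.0667, 0.1053]
ee_rot: [0.001, 0.988, 0.156, 0.001]
wrist_force: [-22.1, -3.1, 73.2]
grip_width: 0.006
grip_force: 36.7
```

The bar has hit its hard stop at the expected home height. Lifting and moving over to the square.

```bash
python3 -m jog '[[0,0,-0.004,0,0],[0,0,-0.01,0,0],[0,0,-0.015,0,0],[0,0,-0.005,0,0],[0,0,0,0,0],[0,0,0,0,0]]'; python3 go.py 0.437 0.146 0.135
```

```text
clock: 7.5
tool_pos: [0.4674, 0.0664, 0.1364]
ee_rot: [0.0, 0.988, 0.156, 0.0]
wrist_force: [0.1, -0.2, -0.1]
grip_width: 0.005
grip_force: 0.0
[-0.0044 -0.0851  0.0014] <class 'numpy.ndarray'> [0.4674 0.0664 0.1364] [ 0.1 -0.2 -0.1] 7.5
```

```bash
python3 -m jog '[[-0.001,-0.02,0,0,0],[-0.001,-0.02,0,0,0],[-0.001,-0.02,0,0,0],[-0.001,-0.02,0,0,0],[-0.0004,-0.005,0,0,0],[0,0,0,0,0],[0,0,0,0,0]]'; python3 go.py 0.437 0.146 0.1054
```

```text
clock: 8.08
tool_pos: [0.4369, 0.1456, 0.136]
ee_rot: [0.0, 0.988, 0.156, -0.0]
wrist_force: [-0.3, -0.7, 0.1]
grip_width: 0.007
grip_force: 0.0
[ 0.0003 -0.0004  0.0306] <class 'numpy.ndarray'> [0.4369 0.1456 0.136 ] [-0.3 -0.7  0.1] 8.08
```

```bash
python3 -m jog '[[0,0,0.008,0,0],[0,0,0.008,0,0],[0,0,0.004,0,0],[0,0,0.002,0,0],[0,0,0.002,0,0],[0,0,0.002,0,0],[0,0,0.002,0,0],[0,0,0.001,0,0],[0,0,0.001,0,0],[0,0,0,0,0],[0,0,0,0,0]]'; python3 -m jog '[[0,0,0.001,0,0],[0,0,0.001,0,0],[0,0,0,0,0],[0,0,0,0,0]]'; python3 -m jog '[[0,0,0.001,0,0],[0,0,0,0,0]]'
```

```text
clock: 9.0
tool_pos: [0.437, 0.1464, 0.1066]
ee_rot: [-0.0, 0.988, 0.156, 0.0]
wrist_force: [0.6, -0.2, -0.4]
grip_width: 0.006
grip_force: 0.0
clock: 9.33
tool_pos: [0.4373, 0.1465, 0.1059]
ee_rot: [0.0, 0.988, 0.156, 0.001]
wrist_force: [-9.0, -2.9, 35.0]
grip_width: 0.005
grip_force: 17.1
clock: 9.5
tool_pos: [0.4375, 0.1465, 0.1056]
ee_rot: [0.0, 0.988, 0.156, 0.001]
wrist_force: [-15.8, -6.7, 54.4]
grip_width: 0.005
grip_force: 27.3
```

```bash
python3 -m jog '[[0,0,0.001,0,0],[0,0,0,0,0]]'; python3 -m jog '[[0,0,-0.004,0,0],[0,0,-0.01,0,0],[0,0,-0.015,0,0],[0,0,-0.005,0,0],[0,0,0,0,0],[0,0,0,0,0]]'; python3 go.py 0.4964 -0.013 0.136
```

```text
clock: 9.67
tool_pos: [0.4377, 0.1466, 0.1054]
ee_rot: [0.001, 0.988, 0.156, 0.001]
wrist_force: [-22.5, -8.2, 74.3]
grip_width: 0.002
grip_force: 37.2
clock: 10.17
tool_pos: [0.4371, 0.146, 0.1365]
ee_rot: [-0.0, 0.988, 0.156, 0.0]
wrist_force: [-0.6, -0.4, -0.0]
grip_width: 0.003
grip_force: 0.0
[0.0074 0.1696 0.0005] <class 'numpy.ndarray'> [0.4371 0.146  0.1365] [-0.6 -0.4 -0. ] 10.17
```

The square is home. Next is the round lock.

```bash
python3 -m jog '[[0.001,0.02,0,0,0],[0.001,0.02,0,0,0],[0.001,0.02,0,0,0],[0.001,0.02,0,0,0],[0.001,0.02,0,0,0],[0.001,0.02,0,0,0],[0.001,0.02,0,0,0],[0.0004,0.02,0,0,0],[0,0.0096,0,0,0],[0,0,0,0,0],[0,0,0,0,0]]'; python3 go.py 0.4964 -0.013 0.1054
```

```text
clock: 11.08
tool_pos: [0.4959, -0.0125, 0.136]
ee_rot: [-0.0, 0.988, 0.156, -0.0]
wrist_force: [-0.5, -0.3, 0.3]
grip_width: 0.005
grip_force: 0.0
[0.0003 0.0007 0.0306] <class 'numpy.ndarray'> [ 0.4959 -0.0125  0.136 ] [-0.5 -0.3  0.3] 11.08
```

```bash
python3 -m jog '[[0,0,0.008,0,0],[0,0,0.008,0,0],[0,0,0.004,0,0],[0,0,0.002,0,0],[0,0,0.002,0,0],[0,0,0.002,0,0],[0,0,0.002,0,0],[0,0,0.001,0,0],[0,0,0.001,0,0],[0,0,0,0,0],[0,0,0,0,0]]'; python3 -m jog '[[0,0,0.001,0,0],[0,0,0.001,0,0],[0,0,0,0,0],[0,0,0,0,0]]'; python3 -m jog '[[0,0,0.001,0,0],[0,0,0.001,0,0],[0,0,0,0,0]]'
```

```text
clock: 12.0
tool_pos: [0.4964, -0.0131, 0.1065]
ee_rot: [0.0, 0.988, 0.156, 0.0]
wrist_force: [-0.1, 0.1, 0.9]
grip_width: 0.004
grip_force: 0.0
clock: 12.33
tool_pos: [0.4967, -0.0131, 0.1059]
ee_rot: [0.0, 0.988, 0.156, 0.0]
wrist_force: [-9.8, -0.2, 30.7]
grip_width: 0.011
grip_force: 15.6
clock: 12.58
tool_pos: [0.4971, -0.0131, 0.1055]
ee_rot: [0.001, 0.988, 0.156, 0.001]
wrist_force: [-21.3, -1.5, 66.7]
grip_width: 0.007
grip_force: 33.4
```

```bash
python3 -m jog '[[0,0,-0.004,0,0],[0,0,-0.01,0,0],[0,0,-0.02,0,0],[0,0,-0.03,0,0],[-0.02,0.02,-0.03,0,0],[-0.02,0.02,0,0,0],[0,0.03,0,0,0],[0,0.03,0,0,0],[0,0.03,0,0,0],[0,0.03,0,0,0],[0,0,0,0,0],[0,0,0,0,0]]'
python3 - <<'E'
from workcell import snapshot
import cv2, numpy as np
a=snapshot("side")["frame"][150:350,160:420]; b=snapshot("scene")["frame"][150:350,230:490]
cv2.imwrite("pics/end.png",np.hstack([cv2.resize(i,(400,308)) for i in (a,b)])[:,:,::-1])
E
```

```text
clock: 13.58
tool_pos: [0.5076, -0.179, 0.1964]
ee_rot: [-0.0, 0.988, 0.155, -0.0]
wrist_force: [-0.1, -0.1, 0.0]
grip_width: 0.004
grip_force: 0.0
```

View pics/end.png

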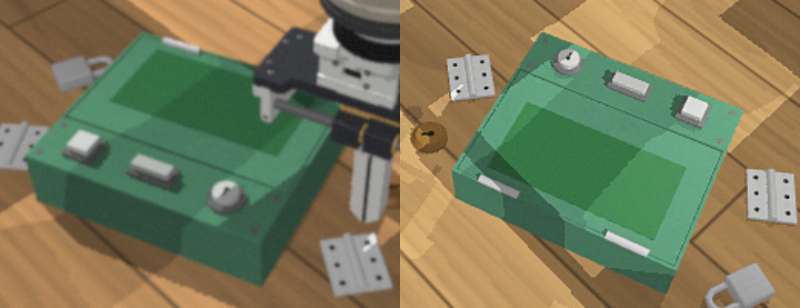

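Both views show the door flush and the three locks lowered: side view (84,145), (153,167) and (226,193). The loose hardware hasn't moved and the gripper is clear of everything, so I'm handing in.

```bash
python3 -c "from workcell import hand_in; print(hand_in())"
```

```text
the job is handed in; nothing more can be done
None
```

The door is pressed flush and the locks were pushed home in order (bar, square, round); the loose hardware was left alone and the job was handed in at about 14 s.

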